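Pull-test a sample wheel with the spring gauge

ROBOT

A 6-joint arm with a two-finger parallel gripper is mounted at the origin on the work surface. World frame = base frame: x ahead of the robot, y to its left, z up, the work surface at z = 0. Lengths are in m, angles in rad, forces in N, time in s.
With the tool pointing down it reaches from about 0.425 to 0.95 m from the base axis. Payload 3.5 kg.
Tool frame: the origin (TCP) lies midway between the tips of the shut fingers; the grasp point (between the pads) lies 19 mm behind it (grasp_offset is the distance from the TCP to the grasp point, in m); z points along the fingers, y is the line along which they close (so a half turn about z gives the same grasp; the last joint's range is limited). The gripper opens to 85 mm and grips with 20 to 120 N. Pads are 22 mm wide; open, the fingers measure 114 mm over their backs; the gripper's body (76 mm by 85 mm) begins 54 mm behind the grasp point. The pads swing forward as they close: fully open they stand 13 mm farther back than shut.
Start: joints at [1.093, 0.286, 1.577, -0, 1.279, -0.15], TCP at [0.217, 0.639, 0.231] pointing down, gripper open.
Joint ranges: [-2.77, 2.77], [-0.9, 2.22], [0.21, 2.48], [-1.53, 4.67], [0.24, 2.81], [-2.84, 2.84]. Speed limits (rad/s): [2.79, 2.79, 3.14, 3.14, 3.14, 3.14].

INTERFACE

Orientations are given as a rotation vector (axis times angle).
In Python, from rig import get_obs, snapshot, hand_in, look_for, trace, tip_of, grasp_offset gives the robot as it stands.
- The arm moves only by the tool servo_tool, never from a script. Its argument "deltas" is a list of rows, each a list of 2 entries, a list of its own where there are three numbers: the shift along the world's x, y, z in m, then the turn, a rotation vector about the world's x, y, z in rad. A call has 1 to 5 rows; each row is the pose to reach, as a shift and turn from the pose commanded when the call began; what a row does not reach only later rows make up. A row lasts 1/10 s, in which the tool goes at most 50 mm and 8.59 degrees, less where a joint would pass 70% of its speed; a pose out of reach is approached as far as the arm can. A call with a gripper value outside its range is refused whole. "fingers" is the finger opening in m, from 0 to 0.0854, set as the call begins (left out, the last holds). The fingers move at their own pace and stop on an object; "squeeze" is the grip in N (left out, the last holds). Time passes only in rows, so rows that repeat a pose let the fingers close. It gives the time, the measured TCP pose, the force, the opening and the grip force at its end, in the units of the state.
- get_obs(): the state, without advancing time (a new reading comes with each control period).
- snapshot(name): name is "side" or "top" or "wrist"; returns a dict with "frame" (384x512x3 uint8, red, green, blue), "fov_y" (degrees; the focal length in pixels is half the picture's height over the tangent of half this angle, whatever the lens; pixels are square), "cx", "cy" (the principal point, pixels), "R" (3x3) and "t" (3): a world point X has camera coordinates R X + t; the wrist camera has in their place "hand_eye" (4x4, takes a point from camera to tool coordinates, whose origin is the TCP and whose axes are the flange's). Camera axes: x right, y down, z forward; pixel columns grow to the right and rows downward; lengths in m; the calibration is good to about 2 mm. A picture is of the moment at which its call begins: read the wrist's pose just before it. There is no depth.
- hand_in(): hands the job in; it is judged then, once.
Trained networks look in the newest picture that a camera, given by its name, has taken for a name from the list of things; names that differ only in an ending like _2 or _b are one class to them, and where a whole thing is asked for, a point or a joint stands for the part that bears it (a point fixed in the world has none). Each returns a list of dicts, best first, with "conf" (0 to 1); they miss things now and then, are a little off and sometimes report something else, mostly with a low value. They report only what shows in the picture. A call takes as long as a camera call.
- look_for(camera, query): "location" ([column, row] in pixels, amid what is visible of it).
- trace(camera, query): "region" (384x512 bool, what is visible of it) and "location" ([column, row] in pixels, amid what is visible of it).
- tip_of(camera, query): "location" ([column, row] in pixels: a listed point, or the origin of a listed thing).
The state is a dict: "t": time; "joints": joint angles; "dq": joint speeds; "joint_torque": joint torques, N m; "position": TCP position; "orientation": TCP orientation; "ft_force": force on the tool from outside, world axes, zero at the start; "moment": the same for the moment, N m; "width": finger opening in m; "grip_force": force on a finger pad.
Only numpy, scipy, OpenCV 4.12 (cv2) and the standard library are available. Lean on these libraries where they do the work, as an engineer would, in place of code of your own. Each camera call takes 0.05 s, during which the arm holds its last target. There are 200 camera calls.

TASK

Take the pull gauge out of its keeper, lay it down flat on the bench with its scale face up and let go, then take it again across its width, lower its crossbar behind the slotted yoke of the pull-test stand, and pull straight back until the pointer stands on the broad 30 mm line; hold it there for a good second. Ease it back without letting the spring snap until the slide is fully home, and leave the gauge lying flat, scale up, with its crossbar still in the yoke. Then log the test by pressing the counter's plunger right down to its stop and letting it come up again; leave everything else on the bench where it is.

Things in the scene. Friction and masses are not known exactly. Their poses are not given: they have to be found in the camera images.
- gauge: pull gauge: flat aluminium housing, in its own frame x -60..60, y -14..14, z 0..54 mm, sprung steel rod out of its +x end (nose). Starts on its long edge in the keeper, origin at the middle of that edge. +y is the white scale face with the pointer: lying scale up, y points up, the origin is 14 mm above the bench, the housing's middle 27 mm along +z. 0.34 kg, balanced near the middle
- gauge_bar (a point): middle of the steel crossbar (T-bar) at the end of the gauge's rod: bar 45 mm long along the gauge's z, 7 mm thick; rod 7 mm thick. With the slide home it lies 106 mm along +x from the gauge's origin, in the middle of the housing's thickness (y 0) and width (z 27 mm)
- gauge_slide (a joint): how far the gauge's rod is pulled out, m: 0 home, 0.050 end stop; the spring pulls it home with 3 N at 0 and 12 N at 0.030. The pointer on the scale face moves with it; the broad line is at 0.030
- keeper: low grey plastic channel, fixed: base 150 x 72 x 6 mm, with two rails along its x, 31 mm apart and 16 mm high over the bench; the gauge stands on its edge between them, 6 mm above the bench. Origin under the middle of the base
- stand: steel pull-test stand, fixed: a slotted yoke in front and a clamped omni wheel (86 mm diameter, top of its stud at 68 mm) behind. Origin on the bench under the slot; +x points from the yoke back to the wheel; base plate 4 mm thick, x -6..159, y -52..52 mm. The pull is along its -x
- yoke (a point): middle of the yoke's slot, 14 mm above the bench, axes as the stand. Upright wall x -4..4 mm, 84 mm wide, top 36 mm over the bench, with a slot y -9..9 mm, open at the top, down to the base plate. Behind it a pocket x 4..49, y -36..36 mm, open at the top, a 38 mm high block behind: the crossbar goes down into it, the rod in the slot
- plunger (a joint): how far the counter's plunger is pressed, m: 0 up, 0.012 at its stop; spring 1.4 N at the top, 5.6 N at the stop
- plunger_top (a point): middle of the top of the plunger's round steel head (40 mm diameter, 9 mm thick, 67 mm above the bench when up)
- counter: grey tally counter, fixed: box 76 x 70 x 34 mm with the upright plunger in its middle; origin under its centre. (Fixed crates and cartons, up to 160 mm high, stand along the bench's sides, |y| over 0.53 m, and back, x over 0.82 m)
- wheel_a: loose black omni wheel lying flat, 80 mm diameter, 36 mm high; origin under its centre
- wheel_b: another such loose wheel, 80 mm diameter, 36 mm high; origin under its centre
- wheel_c: a third such loose wheel, 80 mm diameter, 36 mm high; origin under its centre
- motor: loose white-and-black motor standing upright, 64 mm diameter, 85 mm high; origin under its centre
- carton: loose small cardboard box, 90 x 70 x 60 mm high; origin under its centre
- bottle: loose grey bottle, 56 mm diameter, 150 mm high; origin under its centre
- screwdriver: loose screwdriver lying down, 190 mm long, about 30 mm thick at the handle; origin under the middle of its length, x axis along it

How it is judged:
On the way, in this order (a step that is already met when the one before it is completed fails the run):
1. the gauge lies flat on the bench, scale face up, and let go (angle between gauge's own y axis and vertical below 0.15 rad and height (world z) of gauge below 0.022 m and contact force between the fingers and gauge below 0.1 N and linear speed of gauge below 0.02 m/s), for 0.2 s.
2. with the crossbar behind the yoke, the slide is held at 30 mm (within 4 mm) for 1 s (x of gauge_bar in the frame of yoke between 0 and 0.05 m and y of gauge_bar in the frame of yoke between -0.016 and 0.016 m and z of gauge_bar in the frame of yoke between -0.012 and 0.014 m and value of joint gauge_slide between 0.026 and 0.034 m), for 1 s.
3. gauge flat and let go, slide home, crossbar in the yoke; the counter's plunger is pressed to its stop (over 10.5 of 12 mm) (all of step 1 and x of gauge_bar in the frame of yoke between 0 and 0.05 m and y of gauge_bar in the frame of yoke between -0.016 and 0.016 m and z of gauge_bar in the frame of yoke between -0.012 and 0.014 m and value of joint gauge_slide below 0.004 m and value of joint plunger above 0.0105 m), for 0.05 s.
At the end, for the whole second after the job is handed in: The gauge lies at rest flat on the bench (within 0.15 rad), scale face up, let go, its slide home (under 4 mm) and its crossbar in the pocket behind the yoke's slot (rod within 16 mm of the slot's middle); the plunger is up again (within 2 mm) (all of step 1 and x of gauge_bar in the frame of yoke between 0 and 0.05 m and y of gauge_bar in the frame of yoke between -0.016 and 0.016 m and z of gauge_bar in the frame of yoke between -0.012 and 0.014 m and value of joint gauge_slide below 0.004 m and value of joint plunger below 0.002 m); the robot touches nothing.
It fails at once if the slide snaps back (faster than 0.4 m/s) (velocity of joint gauge_slide below -0.4 m/s).
It fails at once if another thing on the bench is moved by more than 25 mm (distance of any of wheel_a, wheel_b, wheel_c, motor, carton, bottle, screwdriver from where it was at the start of the episode above 0.025 m).
It also fails if it takes over 69 s, if anything falls off the work surface, if the arm or the gripper's body presses on something with over 40 N, if the wrist force passes 120 N, or if a joint passes its speed limit or range.

## Working session

There is one attempt and no reset: what is moved stays moved. The work goes in short steps, Python scripts to look and compute and a tool call to move; the robot and the scene stay as the last step left them, time stands still between calls to the robot, and variables do not carry over. Pictures are saved under pics/ and viewed, at most 10 in all, crops included, and the job is handed in when it is done.

Besides the shell and the picture viewer there is one more tool, called after ">>>" by a JSON object that holds its "fn" and its "kwargs". servo_tool: Moves the arm, as the interface text tells. Its arguments: {"type":"object","properties":{"deltas":{"type":"array","items":{"type":"array"}},"fingers":{"type":"number"},"squeeze":{"type":"number"}},"required":["deltas"]}

```bash
mkdir -p pics; cat > h.py <<'E'
import numpy as np, cv2
from scipy.spatial.transform import Rotation as Ro
from rig import *
def cam(s,o=None):
    f=192/np.tan(np.radians(s['fov_y'])/2)
    if 'R' in s: R=np.array(s['R']);t=np.array(s['t']);C=-R.T@t;A=R.T
    else:
        H=np.array(s['hand_eye']);T=Ro.from_rotvec(o['orientation']).as_matrix()
        A=T@H[:3,:3];C=T@H[:3,3]+np.array(o['position'])
    return f,s['cx'],s['cy'],A,C
def atz(c,p,z):
    f,cx,cy,A,C=c
    d=A@np.array([(p[0]-cx)/f,(p[1]-cy)/f,1]);return C+d*(z-C[2])/d[2]
def proj(c,X):
    f,cx,cy,A,C=c;q=A.T@(np.array(X)-C);return np.array([f*q[0]/q[2]+cx,f*q[1]/q[2]+cy])
def tri(cs,ps):
    M=np.zeros((3,3));b=np.zeros(3)
    for c,p in zip(cs,ps):
        f,cx,cy,A,C=c;d=A@np.array([(p[0]-cx)/f,(p[1]-cy)/f,1]);d/=np.linalg.norm(d)
        P=np.eye(3)-np.outer(d,d);M+=P;b+=P@C
    return np.linalg.solve(M,b)
E
python3 - <<'E'
from h import *
o=get_obs();print(o['t'],o['position'],o['orientation'],grasp_offset)
S={}
for n in('top','side','wrist'):
    S[n]=snapshot(n);cv2.imwrite(f'pics/{n}0.png',S[n]['frame'][:,:,::-1])
C={n:cam(S[n],o) for n in S}
for n in C: print(n,C[n][4].round(3),C[n][3][:,2].round(2),C[n][0])
hz=dict(gauge=.006,gauge_bar=.033,keeper=0,stand=0,yoke=.014,plunger_top=.067,counter=0,wheel_a=0,motor=0,carton=0,bottle=0,screwdriver=0)
for q in hz:
    for n in('top','side'):
        for r in tip_of(n,q)[:3]: print(q,n,round(r['conf'],2),np.round(r['location']),atz(C[n],r['location'],hz[q]).round(3))
a=cv2.imread('pics/top0.png');b=cv2.imread('pics/side0.png')
E
```

```text
0.0 [0.21700027 0.63846236 0.2299204 ] [-0.51253025 -3.09873179  0.00358935] 0.0187
top [0.395 0.005 1.332] [ 0.11  0.02 -0.99] 390.4800344568539
side [ 0.34  -1.133  1.212] [ 0.13  0.7  -0.7 ] 474.5420814940775
wrist [0.137 0.666 0.374] [ 0.31 -0.11 -0.95] 312.58292832244473
gauge top 0.63 [317. 181.] [ 0.582 -0.192  0.006]
gauge side 0.8 [278. 247.] [ 0.588 -0.187  0.006]
gauge side 0.28 [287. 224.] [ 0.64  -0.09   0.006]
gauge_bar top 0.48 [253. 230.] [0.41  0.022 0.033]
gauge_bar side 0.52 [288. 226.] [ 0.632 -0.125  0.033]
keeper top 0.56 [317. 181.] [ 0.581 -0.193  0.   ]
keeper side 0.57 [277. 248.] [ 0.585 -0.185  0.   ]
stand top 0.6 [204. 168.] [0.62 0.2  0.  ]
stand side 0.84 [265. 169.] [0.621 0.203 0.   ]
stand side 0.34 [324. 314.] [ 0.665 -0.446  0.   ]
yoke top 0.56 [203. 170.] [0.61  0.199 0.014]
yoke side 0.81 [265. 165.] [0.621 0.211 0.014]
yoke side 0.73 [217. 210.] [0.411 0.007 0.014]
plunger_top top 0.41 [264. 166.] [ 0.618 -0.009  0.067]
plunger_top side 0.59 [278. 196.] [ 0.62  -0.012  0.067]
counter top 0.95 [267. 169.] [ 0.62 -0.02  0.  ]
counter side 0.58 [
[... 204 characters left out ...]
08. 207.] [ 0.731 -0.021  0.   ]
wheel_a side 0.81 [269. 320.] [ 0.506 -0.437  0.   ]
wheel_a side 0.74 [260. 131.] [0.645 0.44  0.   ]
motor top 0.78 [253. 230.] [0.409 0.023 0.   ]
motor side 0.81 [217. 214.] [0.409 0.003 0.   ]
carton top 0.77 [133. 152.] [0.672 0.448 0.   ]
carton side 0.83 [260. 133.] [0.644 0.431 0.   ]
bottle top 0.93 [392. 158.] [ 0.669 -0.451  0.   ]
bottle side 0.91 [325. 313.] [ 0.671 -0.443  0.   ]
bottle side 0.73 [311. 207.] [ 0.742 -0.025  0.   ]
screwdriver top 0.59 [128. 246.] [0.345 0.446 0.   ]
screwdriver side 0.56 [188. 139.] [0.343 0.443 0.   ]
screwdriver side 0.53 [265. 166.] [0.622 0.223 0.   ]
screwdriver side 0.28 [322. 313.] [ 0.662 -0.442  0.   ]
```

View pics/top0.png

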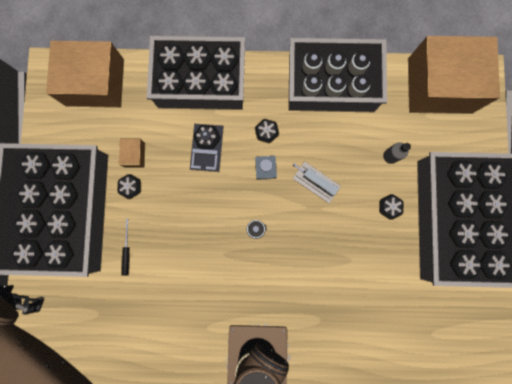

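View pics/side0.png

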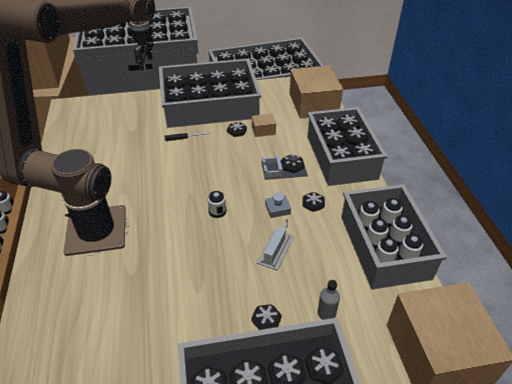

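The nose of the gauge points up-left in the top view, at about (294,166), and the keeper centre is at (317,181). The yoke opens toward the robot at (204,170), and the plunger is at (264,166). I'll move over the gauge for a wrist look.

>>> {"fn": "servo_tool", "kwargs": {"deltas": [[[0.024,-0.04,0],[0,0,-0.1]],[[0.048,-0.08,0],[0,0,-0.2]],[[0.072,-0.12,0],[0,0,-0.3]],[[0.096,-0.16,0],[0,0,-0.4]],[[0.12,-0.2,0],[0,0,-0.5]]]}}

```text
t: 1.85
position: [0.3379, 0.4375, 0.2315]
orientation: [1.269, 2.874, 0.001]
ft_force: [1.5, 0.1, -0.1]
width: 0.0853
grip_force: 0.0
```

>>> {"fn": "servo_tool", "kwargs": {"deltas": [[[0.024,-0.042,0],[0,0,-0.1]],[[0.048,-0.084,0],[0,0,-0.2]],[[0.072,-0.126,0],[0,0,-0.3]],[[0.096,-0.168,0],[0,0,-0.4]],[[0.12,-0.21,0],[0,0,-0.5]]]}}

```text
t: 2.35
position: [0.4579, 0.2273, 0.2317]
orientation: [1.94, 2.47, 0.001]
ft_force: [1.5, -0.3, 0.4]
width: 0.0855
grip_force: 0.0
```

>>> {"fn": "servo_tool", "kwargs": {"deltas": [[[0.016,-0.042,0],[0,0,-0.1]],[[0.032,-0.084,0],[0,0,-0.2]],[[0.048,-0.126,0],[0,0,-0.3]],[[0.064,-0.168,0],[0,0,-0.4]],[[0.08,-0.21,0],[0,0,-0.5]]]}}

```text
t: 2.85
position: [0.5377, 0.0172, 0.2317]
orientation: [2.492, 1.913, 0.001]
ft_force: [1.4, 0.5, 0.5]
width: 0.0857
grip_force: 0.0
```

>>> {"fn": "servo_tool", "kwargs": {"deltas": [[[0.01,-0.042,0],[0,0,-0.08]],[[0.02,-0.084,0],[0,0,-0.16]],[[0.03,-0.126,0],[0,0,-0.24]],[[0.04,-0.168,0],[0,0,-0.32]],[[0.043,-0.2,0],[0,0,-0.4]]]}}

```text
t: 3.35
position: [0.5807, -0.1836, 0.2314]
orientation: [2.822, 1.379, 0.001]
ft_force: [0.7, 0.6, 0.3]
width: 0.0855
grip_force: 0.0
```

```bash
python3 - <<'E'
from h import *
import rig
o=get_obs();s=snapshot('wrist');c=cam(s,o);print(o['t'],o['position'],o['orientation'],o['joints'])
cv2.imwrite('pics/w1.png',s['frame'][:,:,::-1])
for q,z in dict(gauge=.006,gauge_bar=.033,keeper=0).items():
    for r in tip_of('wrist',q)[:2]: print(q,round(r['conf'],2),np.round(r['location']),atz(c,r['location'],z).round(4))
for q,z in (('gauge',.06),('keeper',.006)):
    for r in trace('wrist',q)[:1]:
        p=cv2.findNonZero(r['region'].astype(np.uint8));b=cv2.boxPoints(cv2.minAreaRect(p));print(q,r['conf'],b.round(),[atz(c,x,z)[:2].round(4) for x in b])
E
```

```text
3.35 [ 0.58073985 -0.18357339  0.23143175] [2.82177994e+00 1.37918101e+00 5.48698751e-04] [-4.72512024e-01  1.42485374e-01  1.74539875e+00 -2.10795099e-04
  1.25285945e+00  1.89115135e-01]
gauge 0.72 [250. 174.] [ 0.5694 -0.1961  0.006 ]
gauge 0.49 [244.  83.] [ 0.6297 -0.1096  0.006 ]
gauge_bar 0.73 [244.  82.] [ 0.6299 -0.1091  0.033 ]
keeper 0.97 [251. 167.] [ 0.5764 -0.1909  0.    ]
gauge 0.69 [[228.  78.]
 [258.  76.]
 [271. 236.]
 [241. 239.]] [array([ 0.6207, -0.098 ]), array([ 0.6438, -0.1134]), array([ 0.553 , -0.2554]), array([ 0.5254, -0.2375])]
keeper 0.91 [[215. 103.]
 [278.  99.]
 [286. 221.]
 [223. 225.]] [array([ 0.5897, -0.1058]), array([ 0.6494, -0.1465]), array([ 0.5691, -0.2738]), array([ 0.5007, -0.2281])]
```

View pics/w1.png

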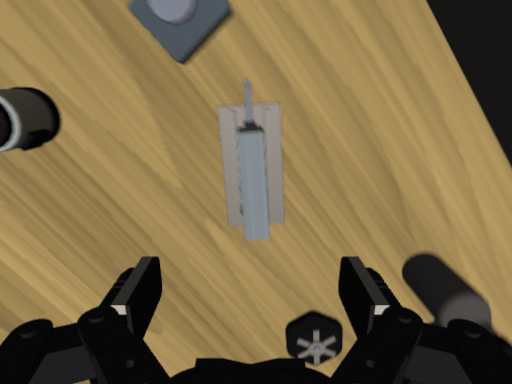

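The picture shows the nose up at (246,82), the housing from (251,128) to (256,238), and the white scale edge on the left. The gauge sits at (0.572,-0.196) with yaw about 56°. The tip, trace and size checks agree. I'll grasp it now.

>>> {"fn": "servo_tool", "kwargs": {"deltas": [[[-0.005,-0.006,-0.04],[0,0,0.03]],[[-0.009,-0.0125,-0.08],[0,0,0.066]],[[-0.009,-0.0125,-0.12],[0,0,0.066]],[[-0.009,-0.0125,-0.16],[0,0,0.066]],[[-0.009,-0.0125,-0.2],[0,0,0.066]]]}}

```text
t: 4.15
position: [0.5715, -0.1918, 0.0304]
orientation: [2.77, 1.481, 0.001]
ft_force: [0.9, -0.9, -0.6]
width: 0.0852
grip_force: 0.0
```

>>> {"fn": "servo_tool", "kwargs": {"deltas": [[[0,0,0],[0,0,0]],[[0,0,0],[0,0,0]],[[0,0,0],[0,0,0]],[[0,0,0],[0,0,0]],[[0,0,0],[0,0,0]]], "fingers": 0, "squeeze": 60}}

```text
t: 4.65
position: [0.5738, -0.1945, 0.035]
orientation: [2.767, 1.476, 0.006]
ft_force: [1.4, 1.4, 6.2]
width: 0.0272
grip_force: 59.8
```

>>> {"fn": "servo_tool", "kwargs": {"deltas": [[[0,0,0],[0,0,0]],[[0,0,0],[0,0,0]],[[0,0,0.01],[0,0,0]],[[0,0,0.03],[0,0,0]],[[0,0,0.05],[0,0,0]]]}}

```text
t: 5.15
position: [0.5697, -0.1928, 0.0809]
orientation: [-2.769, -1.476, 0.004]
ft_force: [0.4, -0.3, -3.8]
width: 0.0273
grip_force: 61.3
```

>>> {"fn": "servo_tool", "kwargs": {"deltas": [[[0,0,0.03],[0,0,0]],[[-0.02,0.005,0.05],[0.06,0.09,0]],[[-0.05,0.01,0.05],[0.13,0.19,0]],[[-0.08,0.018,0.05],[0.2,0.297,0]],[[-0.12,0.025,0.05],[0.27,0.4,0]]]}}

```text
t: 5.65
position: [0.4508, -0.1684, 0.1322]
orientation: [-2.379, -1.269, 0.312]
ft_force: [-0.1, -0.3, -4.6]
width: 0.0272
grip_force: 61.2
```

>>> {"fn": "servo_tool", "kwargs": {"deltas": [[[0,0,0],[0.06,0.09,0]],[[0,0,0],[0.12,0.18,0]],[[0,0,0],[0.18,0.267,0]],[[0,0,0],[0.233,0.346,0]],[[0,0,0],[0.233,0.346,0]]]}}

```text
t: 6.15
position: [0.4509, -0.1686, 0.1289]
orientation: [-2.023, -1.078, 0.521]
ft_force: [1.0, -0.5, -4.9]
width: 0.027
grip_force: 61.6
```

```bash
python3 - <<'E'
from h import *
o=get_obs();print(o['position'],o['joints']);R=Ro.from_rotvec(o['orientation']).as_matrix();print(R.round(3))
s=snapshot('side');cv2.imwrite('pics/s2.png',cv2.resize(s['frame'][100:320,120:400,::-1],None,fx=2.5,fy=2.5))
E
```

```text
[ 0.45087666 -0.16861518  0.12890436] [-0.5762216   0.49331844  1.6923162   0.01412154  1.8581754   0.01311276]
[[ 0.558  0.515 -0.651]
 [ 0.83  -0.345  0.439]
 [ 0.001 -0.785 -0.62 ]]
```

View pics/s2.png

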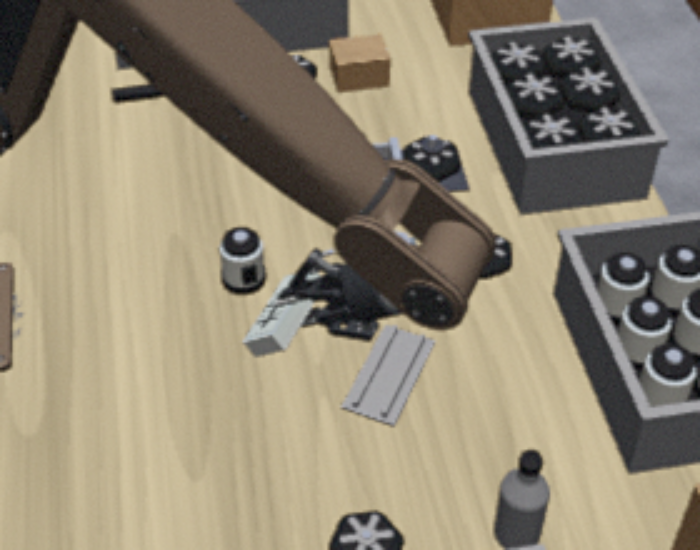

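The gauge is tilted, scale face up, held clear of the keeper and of the motor (motor at about (242,258) in the crop). I'll lower it onto its edge.

>>> {"fn": "servo_tool", "kwargs": {"deltas": [[[0,0,-0.035],[0,0,0]],[[0,0,-0.07],[0,0,0]],[[0,0,-0.09],[0,0,0]],[[0,0,-0.1],[0,0,0]],[[0,0,-0.1],[0,0,0]]]}}

```text
t: 6.7
position: [0.4508, -0.1681, 0.031]
orientation: [-2.025, -1.08, 0.52]
ft_force: [-0.1, 0.1, -3.0]
width: 0.0271
grip_force: 61.7
```

>>> {"fn": "servo_tool", "kwargs": {"deltas": [[[0,0,-0.001],[0,0,0]],[[0,0,-0.002],[0,0,0]],[[0,0,-0.003],[0,0,0]]]}}

```text
t: 7.0
position: [0.4521, -0.1689, 0.0294]
orientation: [-2.028, -1.081, 0.518]
ft_force: [0.3, -1.2, -4.0]
width: 0.0268
grip_force: 61.7
```

>>> {"fn": "servo_tool", "kwargs": {"deltas": [[[0,0,-0.001],[0,0,0]],[[0,0,-0.002],[0,0,0]],[[0,0,-0.003],[0,0,0]]]}}

```text
t: 7.3
position: [0.4522, -0.169, 0.0289]
orientation: [-2.023, -1.078, 0.52]
ft_force: [1.8, -1.7, 10.9]
width: 0.0267
grip_force: 63.0
```

>>> {"fn": "servo_tool", "kwargs": {"deltas": [[[0,0,0.001],[0,0,0]],[[0,0,0.002],[0,0,0]],[[0,0,0.002],[0,0,0]]], "fingers": 0.037}}

```text
t: 7.6
position: [0.4515, -0.1686, 0.0274]
orientation: [-2.026, -1.08, 0.519]
ft_force: [0.7, -0.8, -1.3]
width: 0.037
grip_force: 0.6
```

>>> {"fn": "servo_tool", "kwargs": {"deltas": [[[0.005,-0.0033,0.0047],[0,0,0]],[[0.013,-0.0088,0.0125],[0,0,0]],[[0.026,-0.0176,0.025],[0,0,0]],[[0.046,-0.031,0.044],[0,0,0]],[[0.065,-0.044,0.062],[0,0,0]]]}}

```text
t: 8.1
position: [0.5172, -0.2131, 0.0908]
orientation: [-2.024, -1.079, 0.52]
ft_force: [-0.7, 0.9, 0.4]
width: 0.0371
grip_force: 0.0
```

>>> {"fn": "servo_tool", "kwargs": {"deltas": [[[0,0,0.04],[-0.06,-0.09,0]],[[0,0,0.08],[-0.13,-0.19,0]],[[0,0,0.12],[-0.2,-0.297,0]],[[-0.02,0,0.15],[-0.27,-0.4,0]],[[-0.04,0,0.16],[-0.34,-0.5,0]]], "fingers": 0.085}}

```text
t: 8.6
position: [0.478, -0.2139, 0.2555]
orientation: [-2.549, -1.358, 0.195]
ft_force: [0.5, -0.2, -0.3]
width: 0.0853
grip_force: 0.0
```

>>> {"fn": "servo_tool", "kwargs": {"deltas": [[[0,0,0],[-0.06,-0.09,0]],[[0,0,0],[-0.12,-0.18,0]],[[0,0,0],[-0.163,-0.246,0]]]}}

```text
t: 8.9
position: [0.4762, -0.2124, 0.2514]
orientation: [2.769, 1.475, 0.005]
ft_force: [-0.0, -0.1, -0.5]
width: 0.0848
grip_force: 0.0
```

```bash
python3 - <<'E'
from h import *
o=get_obs();s=snapshot('wrist');c=cam(s,o);print(o['t'],o['position'],o['orientation'],o['joints'])
cv2.imwrite('pics/w3.png',s['frame'][:,:,::-1])
C={'wrist':c}
for n in('top','side'):C[n]=cam(snapshot(n))
for n in C:
  for q,z in dict(gauge=.014,gauge_bar=.014).items():
    for r in tip_of(n,q)[:2]: print(n,q,round(r['conf'],2),np.round(r['location']),atz(C[n],r['location'],z).round(4))
for r in trace('wrist','gauge')[:1]:
        p=cv2.findNonZero(r['region'].astype(np.uint8));b=cv2.boxPoints(cv2.minAreaRect(p));print(r['conf'],b.round(),[atz(c,x,.028)[:2].round(4) for x in b])
E
```

```text
8.9 [ 0.47618769 -0.21243757  0.25135636] [2.76899009 1.47456899 0.00453357] [-6.14642779e-01 -7.49314357e-02  1.93196491e+00  6.04965107e-04
  1.27928693e+00 -2.26814270e-02]
wrist gauge 0.63 [200. 142.] [ 0.4374 -0.1606  0.014 ]
wrist gauge_bar 0.98 [223.  48.] [ 0.5218 -0.0919  0.014 ]
top gauge 0.73 [308. 220.] [ 0.4453 -0.1622  0.014 ]
top gauge 0.44 [126. 246.] [0.3449 0.4477 0.014 ]
top gauge_bar 0.62 [285. 196.] [ 0.5246 -0.0814  0.014 ]
side gauge 0.6 [234. 247.] [ 0.445  -0.1657  0.014 ]
side gauge_bar 0.39 [252. 230.] [ 0.5164 -0.1063  0.014 ]
0.81 [[195.  44.]
 [243.  42.]
 [250. 192.]
 [202. 194.]] [array([ 0.4993, -0.0745]), array([ 0.5424, -0.1009]), array([ 0.4547, -0.244 ]), array([ 0.4045, -0.2135])]
```

View pics/w3.png

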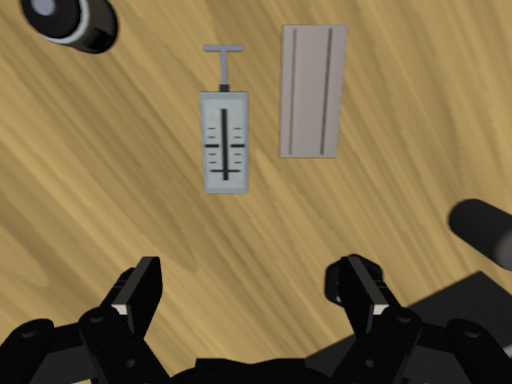

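The gauge lies flat, scale up: housing centre at (225,142), crossbar at (223,48). Before regrasping, I'll have a close look at the stand.

>>> {"fn": "servo_tool", "kwargs": {"deltas": [[[0.016,0.041,0],[0,0,-0.098]],[[0.032,0.082,0],[0,0,-0.196]],[[0.048,0.123,0],[0,0,-0.294]],[[0.064,0.164,0],[0,0,-0.392]],[[0.08,0.205,0],[0,0,-0.49]]]}}

```text
t: 9.9
position: [0.5569, -0.0058, 0.2492]
orientation: [-3.05, -0.754, 0.0]
ft_force: [-0.2, 0.8, 0.1]
width: 0.0851
grip_force: 0.0
```

>>> {"fn": "servo_tool", "kwargs": {"deltas": [[[0.016,0.041,0],[0,0,-0.098]],[[0.032,0.082,0],[0,0,-0.196]],[[0.048,0.123,0],[0,0,-0.294]],[[0.064,0.164,0],[0,0,-0.392]],[[0.08,0.205,0],[0,0,-0.49]]]}}

```text
t: 10.4
position: [0.6369, 0.1994, 0.2488]
orientation: [3.141, -0.008, -0.001]
ft_force: [0.3, 0.5, 0.8]
width: 0.0855
grip_force: 0.0
```

>>> {"fn": "servo_tool", "kwargs": {"deltas": [[[0,0,0],[0,0,0]],[[0,0,0],[0,0,0]]]}}

```text
t: 10.6
position: [0.6363, 0.1984, 0.2483]
orientation: [3.141, 0.002, -0.002]
ft_force: [0.3, -0.1, 0.8]
width: 0.0851
grip_force: 0.0
```

```bash
python3 - <<'E'
from h import *
# gauge from previous wrist picture
s=snapshot('wrist');o=get_obs();c=cam(s,o);print(o['t'],o['position'],o['orientation'],o['dq'].round(3))
cv2.imwrite('pics/w4.png',s['frame'][:,:,::-1])
for q,z in dict(stand=0,yoke=.014,plunger_top=.067,counter=0).items():
    for r in tip_of('wrist',q)[:2]: print(q,round(r['conf'],2),np.round(r['location'],1),atz(c,r['location'],z).round(4))
po=dict(position=[ 0.47618769,-0.21243757,0.25135636],orientation=[2.76899009,1.47456899,0.00453357])
g=cam(s,po);P=[atz(g,p,.028)[:2] for p in((200,92),(248,92),(249,192),(204.5,193))];P=np.array(P)
d=(P[0]+P[1]-P[2]-P[3])/2;print('gauge c',P.mean(0),'L',np.linalg.norm(d),'W',np.linalg.norm(P[0]-P[1]),np.linalg.norm(P[2]-P[3]),'yaw',np.degrees(np.arctan2(d[1],d[0])),'bar',atz(g,(223,48),.014))
E
```

```text
10.65 [0.63617325 0.19739202 0.24854232] [ 3.14082340e+00 -3.78270192e-04 -1.67672864e-03] [-0.022 -0.02   0.018  0.001 -0.001  0.003]
stand 0.67 [252.4 174.3] [0.6122 0.1943 0.    ]
yoke 0.73 [251.6 174. ] [0.6164 0.1955 0.014 ]
plunger_top 0.69 [446.1 176.6] [ 0.6277 -0.0143  0.067 ]
plunger_top 0.6 [417.4 170.1] [0.635 0.018 0.067]
counter 0.71 [420.1 169. ] [ 0.6191 -0.0223  0.    ]
gauge c [ 0.46363162 -0.18094181] L 0.11828299346434741 W 0.05356194016625406 0.05515558000873689 yaw 56.1725586147396 bar [ 0.52163416 -0.09293284  0.014     ]
```

View pics/w4.png

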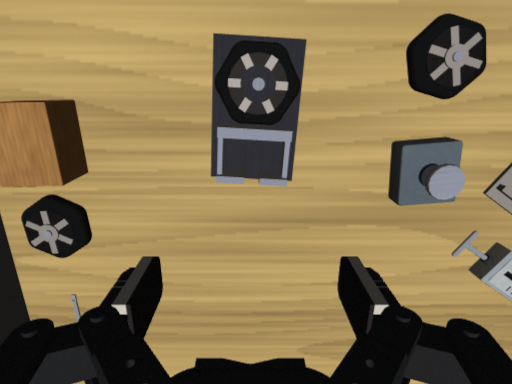

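```bash
cat >> h.py <<'E'
O4=dict(position=[0.63617325,0.19739202,0.24854232],orientation=[3.14082340e+00,-3.78270192e-04,-1.67672864e-03])
E
python3 - <<'E'
from h import *
a=cv2.imread('pics/w4.png');cv2.imwrite('pics/w4z.png',cv2.resize(a[110:200,196:316],None,fx=6,fy=6,interpolation=cv2.INTER_CUBIC))
s=snapshot('wrist');c=cam(s,O4)
L=[(214,34),(306,40)]
P=[atz(c,p,.004) for p in L];print(P,np.linalg.norm(P[0]-P[1]),np.degrees(np.arctan2(*(P[0]-P[1])[[1,0]]))-90)
print(atz(c,(258,84),.068), atz(c,(251,181),.036))
for x,y in((.04,.04),):pass
E
```

```text
[array([0.77534945, 0.23761556, 0.004     ]), array([0.76925626, 0.13451841, 0.004     ])] 0.10327705146380492 -3.3823275826092782
[0.72210723 0.1897016  0.068     ] [0.61378135 0.19631651 0.036     ]
```

View pics/w4z.png

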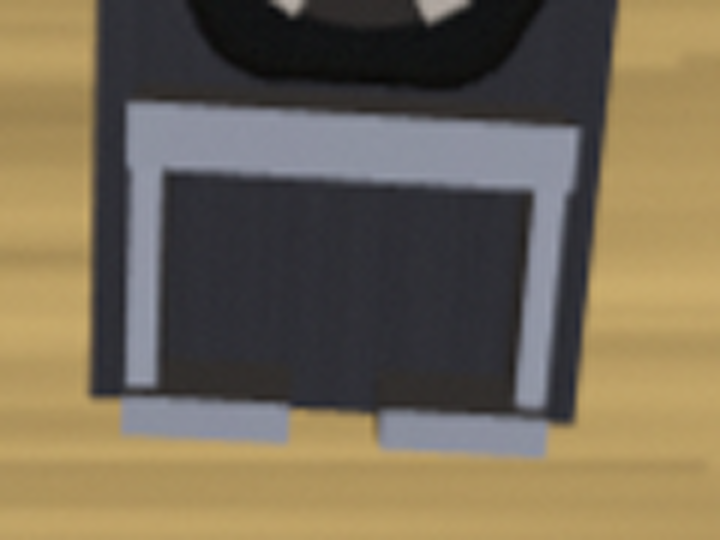

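The slot is seen between the wall strips at about (252,180). The rear-edge check gives the yoke at (0.614,0.1955) with yaw −3.4°, and the plate measures 103 mm wide against a true 104. The gauge is at (0.4636,−0.181) with yaw 56.4°. I'll go back and take it.

>>> {"fn": "servo_tool", "kwargs": {"deltas": [[[-0.017,-0.038,0],[0,0,0.098]],[[-0.034,-0.076,0],[0,0,0.196]],[[-0.051,-0.114,0],[0,0,0.295]],[[-0.068,-0.152,0],[0,0,0.394]],[[-0.0863,-0.189,0],[0,0,0.492]]], "fingers": 0.07}}

```text
t: 11.4
position: [0.5489, 0.0065, 0.2497]
orientation: [3.046, 0.768, 0.002]
ft_force: [0.4, -0.2, -1.4]
width: 0.0702
grip_force: 0.0
```

>>> {"fn": "servo_tool", "kwargs": {"deltas": [[[-0.017,-0.038,0],[0,0,0.098]],[[-0.034,-0.076,-0.01],[0,0,0.196]],[[-0.051,-0.114,-0.03],[0,0,0.295]],[[-0.068,-0.152,-0.06],[0,0,0.394]],[[-0.0863,-0.189,-0.09],[0,0,0.492]]]}}

```text
t: 11.9
position: [0.4637, -0.1809, 0.161]
orientation: [2.765, 1.485, 0.003]
ft_force: [0.6, -0.5, -0.0]
width: 0.0697
grip_force: 0.0
```

>>> {"fn": "servo_tool", "kwargs": {"deltas": [[[0,0,-0.03],[0,0,0]],[[0,0,-0.06],[0,0,0]],[[0,0,-0.08],[0,0,0]],[[0,0,-0.09],[0,0,0]],[[0,0,-0.09],[0,0,0]]]}}

```text
t: 12.4
position: [0.4635, -0.1786, 0.0697]
orientation: [-2.768, -1.48, 0.001]
ft_force: [-0.0, -0.2, -0.7]
width: 0.0698
grip_force: 0.0
```

```bash
python3 - <<'E'
from h import *
o=get_obs();print(o['t'],o['position'].round(4),o['orientation'].round(4),o['width'])
R=Ro.from_rotvec(o['orientation']).as_matrix();print(np.degrees(np.arctan2(R[1,0],R[0,0])))
E
```

```text
12.4 [ 0.4635 -0.1786  0.0697] [-2.7683e+00 -1.4800e+00  1.4000e-03] 0.06977273461872922
56.26214460243587
```

>>> {"fn": "servo_tool", "kwargs": {"deltas": [[[0,0,-0.03],[0,0,0]],[[0,0,-0.05],[0,0,0]],[[0,0,-0.06],[0,0,0]],[[0,0,-0.066],[0,0,0]],[[0,0,-0.066],[0,0,0]]]}}

```text
t: 12.9
position: [0.4649, -0.179, 0.0051]
orientation: [2.77, 1.482, 0.001]
ft_force: [1.0, -1.0, -0.7]
width: 0.0697
grip_force: 0.0
```

>>> {"fn": "servo_tool", "kwargs": {"deltas": [[[0,0,0],[0,0,0]],[[0,0,0],[0,0,0]],[[0,0,0],[0,0,0]],[[0,0,0],[0,0,0]],[[0,0,0],[0,0,0]]], "fingers": 0, "squeeze": 70}}

```text
t: 13.4
position: [0.4656, -0.1794, 0.0063]
orientation: [2.768, 1.482, 0.002]
ft_force: [-0.8, 1.6, 5.9]
width: 0.0524
grip_force: 77.5
```

>>> {"fn": "servo_tool", "kwargs": {"deltas": [[[0,0,0],[0,0,0]],[[0,0,0.01],[0,0,0]],[[0,0,0.03],[0,0,0]],[[0,0,0.06],[0,0,0]],[[0,0,0.08],[0,0,0]]]}}

```text
t: 13.9
position: [0.4643, -0.1786, 0.0858]
orientation: [2.77, 1.482, 0.001]
ft_force: [0.3, -1.0, -3.8]
width: 0.0524
grip_force: 76.6
```

>>> {"fn": "servo_tool", "kwargs": {"deltas": [[[0,0,0.025],[0,0,0]],[[0.005,0.03,0.05],[0,0,-0.13]],[[0.012,0.07,0.05],[0,0,-0.26]],[[0.02,0.115,0.05],[0,0,-0.39]],[[0.028,0.16,0.05],[0,0,-0.52]]]}}

```text
t: 14.4
position: [0.4915, -0.0188, 0.1345]
orientation: [-3.058, -0.718, 0.0]
ft_force: [1.7, -1.0, -4.3]
width: 0.0528
grip_force: 76.4
```

>>> {"fn": "servo_tool", "kwargs": {"deltas": [[[0.008,0.045,0],[0,0,-0.13]],[[0.016,0.09,0],[0,0,-0.26]],[[0.024,0.135,0],[0,0,-0.39]],[[0.032,0.18,0],[0,0,-0.522]],[[0.0385,0.219,0],[0,0,-0.522]]]}}

```text
t: 14.9
position: [0.5298, 0.2008, 0.134]
orientation: [3.14, -0.088, -0.002]
ft_force: [0.8, -0.2, -3.8]
width: 0.0526
grip_force: 76.4
```

>>> {"fn": "servo_tool", "kwargs": {"deltas": [[[0,0,-0.02],[0,0,0]],[[0,0,-0.05],[0,0,0]],[[0,0,-0.07],[0,0,0]],[[0,0,-0.07],[0,0,0]],[[0,0,-0.07],[0,0,0]]]}}

```text
t: 15.4
position: [0.5301, 0.1984, 0.0643]
orientation: [3.14, -0.085, -0.002]
ft_force: [1.0, -0.6, -3.1]
width: 0.0523
grip_force: 76.3
```

```bash
python3 - <<'E'
from h import *
o=get_obs();s=snapshot('wrist');c=cam(s,o);R=Ro.from_rotvec(o['orientation']).as_matrix()
print(o['t'],o['position'].round(4),np.degrees(np.arctan2(R[1,0],R[0,0])))
cv2.imwrite('pics/w5.png',s['frame'][:,:,::-1])
zb=o['position'][2]-.005+.014
for r in tip_of('wrist','gauge_bar')[:2]: print(r['conf'],r['location'],atz(c,r['location'],zb))
for r in tip_of('wrist','yoke')[:2]: print('yoke',r['conf'],r['location'],atz(c,r['location'],.014))
st=cam(snapshot('top'));ss=cam(snapshot('side'))
for n,k in(('top',st),('side',ss)):
  for r in tip_of(n,'gauge_bar')[:1]: print(n,r['conf'],r['location'],atz(k,r['location'],zb))
E
```

```text
15.4 [0.5301 0.1984 0.0643] -3.11935740042234
0.91 [249.2, 29.3] [0.63405724 0.1934922  0.07328367]
yoke 0.89 [244.1, 83.1] [0.61538103 0.197587   0.014     ]
top 0.43 [201.4, 159.6] [0.63426526 0.1968273  0.07328367]
side 0.42 [271.4, 155.3] [0.64109655 0.19380136 0.07328367]
```

View pics/w5.png

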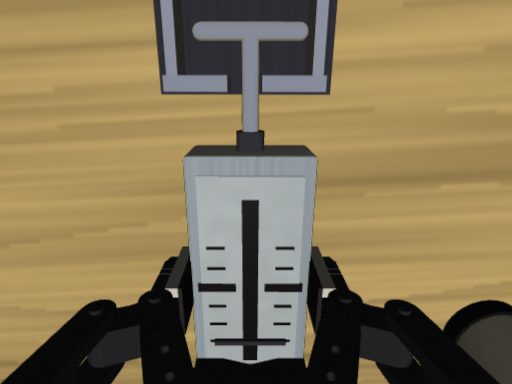

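The crossbar sits at (250,30), over the pocket and between its side walls. The rod is in line with the slot gap (228–262). I'll lower it.

>>> {"fn": "servo_tool", "kwargs": {"deltas": [[[0,0,-0.015],[0,0,0]],[[0,0,-0.03],[0,0,0]],[[0,0,-0.042],[0,0,0]],[[0,0,-0.052],[0,0,0]],[[0,0,-0.056],[0,0,0]]]}}

```text
t: 16.25
position: [0.5293, 0.1983, 0.0064]
orientation: [3.14, -0.086, -0.005]
ft_force: [-2.5, -0.4, -0.7]
width: 0.0527
grip_force: 76.9
```

>>> {"fn": "servo_tool", "kwargs": {"deltas": [[[0,0,-0.001],[0,0,0]],[[0,0,-0.002],[0,0,0]],[[0,0,-0.002],[0,0,0]]]}}

```text
t: 16.55
position: [0.5313, 0.1986, 0.0071]
orientation: [-3.14, 0.085, -0.002]
ft_force: [0.1, 0.6, -4.4]
width: 0.0528
grip_force: 76.4
```

>>> {"fn": "servo_tool", "kwargs": {"deltas": [[[-0.006,0.0004,0],[0,0,0]],[[-0.012,0.0007,0],[0,0,0]],[[-0.018,0.001,0],[0,0,0]],[[-0.024,0.0014,0],[0,0,0]],[[-0.028,0.0016,0],[0,0,0]]]}}

```text
t: 17.05
position: [0.5044, 0.2002, 0.0075]
orientation: [-3.14, 0.086, -0.01]
ft_force: [7.6, -1.6, -6.7]
width: 0.0523
grip_force: 76.1
```

>>> {"fn": "servo_tool", "kwargs": {"deltas": [[[0,0,0],[0,0,0]],[[0,0,0],[0,0,0]]]}}

```text
t: 17.25
position: [0.5048, 0.2001, 0.0076]
orientation: [-3.14, 0.086, -0.01]
ft_force: [7.1, -0.6, -7.2]
width: 0.0523
grip_force: 76.1
```

```bash
cat > slide.py <<'E'
from h import *
o=get_obs();s=snapshot('wrist');c=cam(s,o);R=Ro.from_rotvec(o['orientation']).as_matrix()
F=np.mean([get_obs()['ft_force'] for _ in range(3)],0)
print(o['t'],o['position'].round(4),np.degrees(np.arctan2(R[1,0],R[0,0])),F)
cv2.imwrite('pics/sl%d.png'%(o['t']*100),s['frame'][:,:,::-1])
for r in tip_of('wrist','gauge_bar')[:1]: print(r['conf'],r['location'],atz(c,r['location'],.015))
g=cv2.cvtColor(s['frame'],cv2.COLOR_RGB2GRAY)
for cols in((226,234),(262,270),(216,222),(272,280)): print(cols,[int(i) for i in np.where(g[195:360,cols[0]:cols[1]].mean(1)<90)[0]+195])
E
python3 slide.py
```

```text
17.25 [0.5048 0.2001 0.0076] -3.1275680822880747 [ 7.43438307 -1.43438101 -6.92088297]
(226, 234) [284, 285, 286, 287, 288, 289, 290, 291, 315, 316, 317, 318, 319, 320]
(262, 270) [284, 285, 286, 287, 288, 289, 290, 315, 316, 317, 318, 319, 320]
(216, 222) [247, 248, 267, 268, 269, 284, 285, 286, 287, 288, 289, 290, 291, 305, 306, 315, 316, 317, 318, 319, 320, 322, 323, 324, 340, 341, 358, 359]
(272, 280) [268, 284, 285, 286, 287, 288, 289, 290, 291, 305, 306, 315, 316, 317, 318, 319, 320, 323, 324, 340, 341, 359]
```

>>> {"fn": "servo_tool", "kwargs": {"deltas": [[[-0.004,0.0002,0],[0,0,0]],[[-0.008,0.0005,0],[0,0,0]],[[-0.012,0.0007,0],[0,0,0]],[[-0.015,0.0009,0],[0,0,0]],[[-0.017,0.001,0],[0,0,0]]]}}

```text
t: 17.85
position: [0.4896, 0.201, 0.0082]
orientation: [-3.139, 0.086, -0.017]
ft_force: [11.6, -1.4, -9.8]
width: 0.0524
grip_force: 75.8
```

>>> {"fn": "servo_tool", "kwargs": {"deltas": [[[0,0,0],[0,0,0]],[[0,0,0],[0,0,0]]]}}

```text
t: 18.05
position: [0.4897, 0.201, 0.0081]
orientation: [-3.139, 0.086, -0.017]
ft_force: [10.9, -0.4, -7.9]
width: 0.0526
grip_force: 75.8
```

```bash
python3 slide.py
```

```text
18.05 [0.4897 0.201  0.0081] -3.1491513413764163 [11.68401864 -1.28309228 -9.51723516]
(226, 234) [284, 285, 286, 287, 288, 289, 290, 291, 292, 293]
(262, 270) [284, 285, 286, 287, 288, 289, 290, 291, 292, 293]
(216, 222) [246, 247, 248, 267, 268, 284, 285, 286, 287, 288, 289, 290, 291, 292, 293, 305, 306, 323, 324, 340, 341, 358, 359]
(272, 280) [267, 268, 284, 285, 286, 287, 288, 289, 290, 291, 292, 293, 305, 306, 323, 324, 340, 341, 359]
```

>>> {"fn": "servo_tool", "kwargs": {"deltas": [[[-0.0014,0.0001,0],[0,0,0]],[[-0.0014,0.0001,0],[0,0,0]],[[-0.0014,0.0001,0],[0,0,0]],[[-0.0014,0.0001,0],[0,0,0]],[[-0.0014,0.0001,0],[0,0,0]]]}}

```text
t: 18.65
position: [0.4885, 0.2011, 0.0082]
orientation: [-3.139, 0.086, -0.017]
ft_force: [11.5, -2.4, -9.7]
width: 0.0526
grip_force: 75.8
```

>>> {"fn": "servo_tool", "kwargs": {"deltas": [[[0,0,0],[0,0,0]],[[0,0,0],[0,0,0]],[[0,0,0],[0,0,0]],[[0,0,0],[0,0,0]],[[0,0,0],[0,0,0]]]}}

```text
t: 19.15
position: [0.4885, 0.2011, 0.0082]
orientation: [-3.139, 0.086, -0.017]
ft_force: [12.0, -1.6, -9.7]
width: 0.0522
grip_force: 75.8
```

>>> {"fn": "servo_tool", "kwargs": {"deltas": [[[0,0,0],[0,0,0]],[[0,0,0],[0,0,0]],[[0,0,0],[0,0,0]],[[0,0,0],[0,0,0]],[[0,0,0],[0,0,0]]]}}

```text
t: 19.65
position: [0.4885, 0.2011, 0.0082]
orientation: [-3.139, 0.086, -0.017]
ft_force: [11.5, -1.6, -9.3]
width: 0.0527
grip_force: 75.8
```

```bash
python3 slide.py
```

```text
19.65 [0.4885 0.2011 0.0082] -3.154955322788571 [ 11.93916576  -2.52940634 -10.24009196]
(226, 234) [284, 285, 286, 287, 288, 289, 290]
(262, 270) [284, 285, 286, 287, 288, 289, 290]
(216, 222) [246, 247, 248, 267, 268, 284, 285, 286, 287, 288, 289, 290, 305, 306, 323, 324, 340, 341, 358, 359]
(272, 280) [267, 268, 284, 285, 286, 287, 288, 289, 290, 305, 306, 323, 324, 340, 341, 359]
```

>>> {"fn": "servo_tool", "kwargs": {"deltas": [[[-0.0,0,0],[0,0,0]],[[0.005,-0.0003,0],[0,0,0]],[[0.01,-0.0006,0],[0,0,0]],[[0.015,-0.0009,0],[0,0,0]],[[0.02,-0.0012,0],[0,0,0]]]}}

```text
t: 20.25
position: [0.5067, 0.2, 0.0076]
orientation: [-3.14, 0.086, -0.01]
ft_force: [5.3, -0.4, -7.3]
width: 0.0524
grip_force: 76.0
```

>>> {"fn": "servo_tool", "kwargs": {"deltas": [[[0.005,-0.0003,0],[0,0,0]],[[0.01,-0.0006,0],[0,0,0]],[[0.015,-0.0009,0],[0,0,0]],[[0.019,-0.0011,0],[0,0,0]],[[0.019,-0.0011,0],[0,0,0]]]}}

```text
t: 20.75
position: [0.5229, 0.1989, 0.0065]
orientation: [3.14, -0.086, -0.002]
ft_force: [-0.0, 0.5, -3.1]
width: 0.0526
grip_force: 76.4
```

>>> {"fn": "servo_tool", "kwargs": {"deltas": [[[0,0,-0.0007],[0,0,0]],[[0,0,-0.0014],[0,0,0]],[[0,0,-0.002],[0,0,0]]]}}

```text
t: 21.05
position: [0.5228, 0.199, 0.0062]
orientation: [3.14, -0.085, -0.003]
ft_force: [-7.4, -2.9, 12.1]
width: 0.0527
grip_force: 78.3
```

```bash
python3 slide.py
```

```text
21.05 [0.5228 0.199  0.0062] -3.1096607356562695 [-6.90793369 -1.60459832  9.77026004]
0.84 [251.5, 34.5] [0.62491998 0.19324877 0.015     ]
(226, 234) [284, 285, 286, 287, 288, 289, 290, 291, 339, 340, 341, 342, 343, 344]
(262, 270) [284, 285, 286, 287, 288, 289, 290, 291, 339, 340, 341, 342, 343, 344]
(216, 222) [247, 248, 249, 268, 269, 284, 285, 286, 287, 288, 289, 290, 291, 305, 306, 307, 323, 324, 339, 340, 341, 342, 343, 344, 358, 359]
(272, 280) [268, 269, 284, 285, 286, 287, 288, 289, 290, 291, 306, 323, 324, 339, 340, 341, 342, 343, 344, 359]
```

>>> {"fn": "servo_tool", "kwargs": {"deltas": [[[0,0,0],[0,0,0]],[[0,0,0],[0,0,0]],[[0,0,0],[0,0,0]],[[0,0,0],[0,0,0]]], "fingers": 0.075}}

```text
t: 21.55
position: [0.5235, 0.199, 0.0047]
orientation: [-3.14, 0.085, -0.001]
ft_force: [0.1, 0.4, 0.5]
width: 0.0745
grip_force: 0.0
```

>>> {"fn": "servo_tool", "kwargs": {"deltas": [[[0,0,0.01],[0,0,0]],[[0,0,0.04],[0,0,0]],[[0,0,0.08],[0,0,0]],[[0,0,0.12],[0,0,0]],[[0,0,0.16],[0,0,0]]]}}

```text
t: 22.05
position: [0.5232, 0.1989, 0.1669]
orientation: [-3.14, 0.085, -0.002]
ft_force: [1.6, 0.1, -0.9]
width: 0.075
grip_force: 0.0
```

>>> {"fn": "servo_tool", "kwargs": {"deltas": [[[0.014,-0.042,0.02],[0,0,0]],[[0.028,-0.084,0.02],[0,0,0]],[[0.042,-0.126,0.02],[0,0,0]],[[0.056,-0.168,0.02],[0,0,0]],[[0.07,-0.205,0.02],[0,0,0]]], "fingers": 0}}

```text
t: 22.55
position: [0.5938, -0.0081, 0.1858]
orientation: [3.14, -0.086, 0.003]
ft_force: [-0.4, 0.8, 0.0]
width: 0.0017
grip_force: 0.0
```

```bash
python3 - <<'E'
from h import *
o=get_obs();s=snapshot('wrist');c=cam(s,o);print(o['t'],o['position'].round(4),o['width'])
cv2.imwrite('pics/w6.png',s['frame'][:,:,::-1])
C={'wrist':c}
for n in('top','side'):C[n]=cam(snapshot(n))
for n in C:
  for q,z in dict(plunger_top=.067,counter=0,gauge_bar=.014,gauge=.014,yoke=.014).items():
    for r in tip_of(n,q)[:1]: print(n,q,round(r['conf'],2),np.round(r['location']),atz(C[n],r['location'],z).round(4))
E
```

```text
22.55 [ 0.5938 -0.0081  0.1858] 0.0016923978160292702
wrist plunger_top 0.66 [255. 151.] [ 0.6258 -0.0135  0.067 ]
wrist gauge_bar 0.61 [ 49. 151.] [0.6268 0.1956 0.014 ]
wrist gauge 0.98 [ 41. 243.] [0.5239 0.2322 0.014 ]
wrist yoke 0.71 [ 49. 163.] [0.6151 0.1989 0.014 ]
top gauge_bar 0.45 [203. 166.] [0.6241 0.2006 0.014 ]
top gauge 0.6 [194. 194.] [0.5269 0.2272 0.014 ]
top yoke 0.6 [206. 170.] [0.609  0.1897 0.014 ]
side plunger_top 0.6 [276. 196.] [ 0.614  -0.0133  0.067 ]
side counter 0.92 [274. 208.] [ 0.6115 -0.004   0.    ]
side gauge_bar 0.53 [264. 323.] [ 0.4897 -0.4519  0.014 ]
side gauge 0.98 [242. 166.] [0.5333 0.2177 0.014 ]
side yoke 0.87 [265. 167.] [0.6181 0.2018 0.014 ]
```

View pics/w6.png

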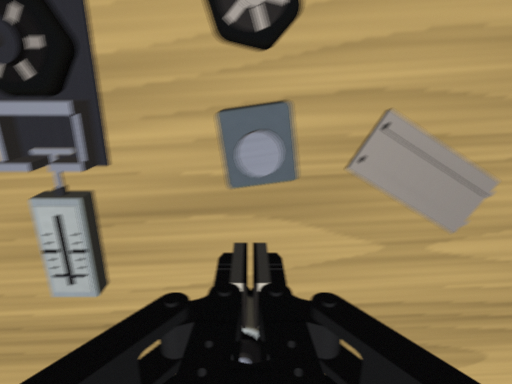

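The gauge lies with its bar behind the yoke at (55,155), pointer home. The plunger head is at (260,154), about (0.622,−0.017). I'll press it.

>>> {"fn": "servo_tool", "kwargs": {"deltas": [[[0.014,-0.005,-0.03],[0,0,0]],[[0.028,-0.009,-0.06],[0,0,0]],[[0.028,-0.009,-0.09],[0,0,0]],[[0.028,-0.009,-0.11],[0,0,0]],[[0.028,-0.009,-0.113],[0,0,0]]]}}

```text
t: 23.95
position: [0.619, -0.0148, 0.0679]
orientation: [-3.139, 0.086, 0.01]
ft_force: [-0.7, 0.2, -0.9]
width: -0.0002
grip_force: 0.0
```

>>> {"fn": "servo_tool", "kwargs": {"deltas": [[[0,0,-0.004],[0,0,0]],[[0,0,-0.008],[0,0,0]],[[0,0,-0.012],[0,0,0]],[[0,0,-0.015],[0,0,0]],[[0,0,-0.017],[0,0,0]]]}}

```text
t: 24.45
position: [0.6224, -0.0152, 0.056]
orientation: [3.14, -0.085, 0.005]
ft_force: [-1.3, -0.1, 4.8]
width: 0.0
grip_force: 2.5
```

>>> {"fn": "servo_tool", "kwargs": {"deltas": [[[0,0,-0.001],[0,0,0]],[[0,0,-0.002],[0,0,0]],[[0,0,-0.003],[0,0,0]]]}}

```text
t: 24.75
position: [0.6226, -0.0152, 0.0549]
orientation: [3.14, -0.085, 0.003]
ft_force: [-6.0, 0.7, 17.3]
width: -0.0
grip_force: 8.7
```

>>> {"fn": "servo_tool", "kwargs": {"deltas": [[[0,0,-0.001],[0,0,0]],[[0,0,-0.001],[0,0,0]],[[0,0,-0.001],[0,0,0]]]}}

```text
t: 25.05
position: [0.6226, -0.0153, 0.0548]
orientation: [3.14, -0.085, 0.003]
ft_force: [-7.1, 0.7, 16.9]
width: 0.0001
grip_force: 8.9
```

>>> {"fn": "servo_tool", "kwargs": {"deltas": [[[0,0,0.01],[0,0,0]],[[0,0,0.02],[0,0,0]],[[0,0,0.05],[0,0,0]],[[0,0,0.09],[0,0,0]],[[0,0,0.13],[0,0,0]]]}}

```text
t: 25.55
position: [0.6203, -0.0148, 0.1804]
orientation: [-3.14, 0.086, 0.004]
ft_force: [0.6, -0.4, -0.3]
width: -0.0003
grip_force: 0.0
```

>>> {"fn": "servo_tool", "kwargs": {"deltas": [[[-0.03,0,0],[0,0,0]],[[-0.03,0,0],[0,0,0]],[[-0.03,0,0],[0,0,0]]]}}

```text
t: 25.85
position: [0.5906, -0.0148, 0.1798]
orientation: [-3.14, 0.086, 0.001]
ft_force: [0.2, -0.1, -0.8]
width: -0.0001
grip_force: 0.0
```

```bash
python3 - <<'E'
from h import *
o=get_obs();s=snapshot('wrist');c=cam(s,o);print(o['t'],o['position'].round(4))
cv2.imwrite('pics/w7.png',s['frame'][:,:,::-1])
for q,z in dict(plunger_top=.067,gauge_bar=.014,gauge=.014).items():
    for r in tip_of('wrist',q)[:1]: print(q,round(r['conf'],2),np.round(r['location']),atz(c,r['location'],z).round(4))
E
```

```text
25.85 [ 0.5906 -0.0148  0.1798]
plunger_top 0.93 [246. 149.] [ 0.6253 -0.0129  0.067 ]
gauge_bar 0.92 [ 39. 152.] [0.6242 0.195  0.014 ]
```

View pics/w7.png

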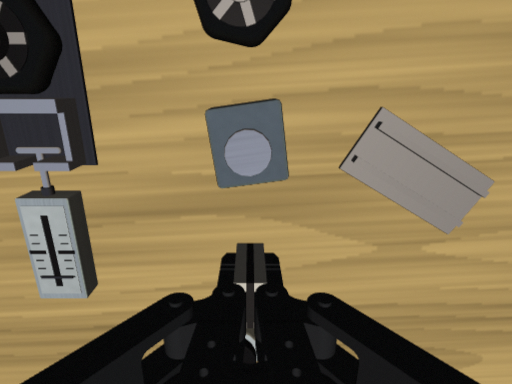

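The plunger is up at (248,153). The gauge lies flat with its bar in the pocket at (40,152), pointer home, and the arm is clear.

```bash
python3 -c "from rig import *;print(hand_in())"
```

```text
the job is handed in; nothing more can be done
None
```

The full sequence ran and the job is handed in at about 26 s: the gauge was laid flat, pulled and held at 30 mm for over a second, and eased home in the yoke, and the plunger was pressed to its stop and came back up; `hand_in()` returned no verdict.

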